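# Clear the paint table into its trays

## Task

Tidy up the painting table: stand the two red-lidded paint containers upright in the red tray and the two blue-lidded ones upright in the blue tray, and lay the filling knife flat inside the grey tray, wholly within its rim. Leave the yellow tape roll and the green mixing cup where they are.

Things in the scene. Friction and masses are not known exactly. Their poses are not given: they have to be found in the camera images.
- red_pot_center (a point): Large closed paint pot, an upright white plastic cylinder 56 mm in diameter and 70 mm high with a red lid and a red band round its side; about 200 g. Smooth straight sides, grasp it across its diameter. This point is its centre, 35 mm above its underside; z runs up its axis.
- red_jar_center (a point): Small closed paint jar, an upright white plastic cylinder 44 mm in diameter and 52 mm high with a red lid and a red band round its side; about 100 g. Smooth straight sides, grasp it across its diameter. This point is its centre, 26 mm above its underside; z runs up its axis.
- blue_pot_center (a point): Large closed paint pot, an upright white plastic cylinder 56 mm in diameter and 70 mm high with a blue lid and a blue band round its side; about 200 g. Smooth straight sides, grasp it across its diameter. This point is its centre, 35 mm above its underside; z runs up its axis.
- blue_jar_center (a point): Small closed paint jar, an upright white plastic cylinder 44 mm in diameter and 52 mm high with a blue lid and a blue band round its side; about 100 g. Smooth straight sides, grasp it across its diameter. This point is its centre, 26 mm above its underside; z runs up its axis.
- knife_handle (a point): Filling knife lying flat, 140 mm long, 80 g: wooden handle 80 long, 22 wide, 18 mm high; steel blade reaching 60 mm past the handle, 38 mm wide at the tip, 3 to 6 mm above the underside. This point: the handle's centre, 9 mm up; x runs towards the blade (handle end at -40 mm, blade tip at +100, middle of the knife at +30), y across, z up. Blade starts towards the robot, within 0.35 rad.
- red_tray: Shallow open red tray, fixed, for the red paints. Outside 120 mm along its x, 180 mm along its y, 18 mm high; walls and floor 5 mm thick (inside 110 x 170 mm). Origin: centre of its underside, on the table; z up; its y is within 0.12 rad of the world's y. The three trays stand in a row beyond the loose things, in any order.
- blue_tray: Shallow open blue tray, fixed, for the blue paints. Outside 120 mm along its x, 180 mm along its y, 18 mm high; walls and floor 5 mm thick (inside 110 x 170 mm). Origin: centre of its underside, on the table; z up; its y is within 0.12 rad of the world's y. The three trays stand in a row beyond the loose things, in any order.
- tool_tray: Shallow open grey tray, fixed, for the filling knife. Outside 120 mm along its x, 180 mm along its y, 18 mm high; walls and floor 5 mm thick (inside 110 x 170 mm). Origin: centre of its underside, on the table; z up; its y is within 0.12 rad of the world's y. The three trays stand in a row beyond the loose things, in any order.
- tape_center (a point): Bystander: a yellow roll of tape lying flat, 72 mm across, 24 mm high, standing among the things to be sorted; leave it. This point is its centre, 12 mm above the table.
- cup_center (a point): Bystander: an open green plastic mixing cup, 66 mm across the rim, 75 mm high, standing among the things to be sorted; leave it. This point is its centre, 37.5 mm above the table.

How it is judged:
At the end, for the whole second after the job is handed in: Red pot and jar stand on the red tray's floor and blue ones on the blue tray's, upright within 0.08 rad; the knife lies flat (within 0.07 rad) on the grey tray's floor, its handle's centre within 50 mm of the tray's middle along x and along y; all at rest (x of red_pot_center in the frame of red_tray between -0.05 and 0.05 m and y of red_pot_center in the frame of red_tray between -0.08 and 0.08 m and z of red_pot_center in the frame of red_tray between 0.033 and 0.044 m and angle between each of red_pot_center, red_jar_center, blue_pot_center, blue_jar_center's own z axis and vertical below 0.08 rad and linear speed of each of red_pot, red_jar, blue_pot, blue_jar, knife below 0.02 m/s and x of red_jar_center in the frame of red_tray between -0.05 and 0.05 m and y of red_jar_center in the frame of red_tray between -0.08 and 0.08 m and z of red_jar_center in the frame of red_tray between 0.024 and 0.035 m and x of blue_pot_center in the frame of blue_tray between -0.05 and 0.05 m and y of blue_pot_center in the frame of blue_tray between -0.08 and 0.08 m and z of blue_pot_center in the frame of blue_tray between 0.033 and 0.044 m and x of blue_jar_center in the frame of blue_tray between -0.05 and 0.05 m and y of blue_jar_center in the frame of blue_tray between -0.08 and 0.08 m and z of blue_jar_center in the frame of blue_tray between 0.024 and 0.035 m and x of knife_handle in the frame of tool_tray between -0.05 and 0.05 m and y of knife_handle in the frame of tool_tray between -0.05 and 0.05 m and z of knife_handle in the frame of tool_tray below 0.018 m and angle between knife_handle's own x axis and vertical between 1.5 and 1.64 rad); the robot touches nothing.
It fails at once if the yellow tape roll is moved by more than 30 mm (distance of tape_center from where it was at the start of the episode above 0.03 m).
It fails at once if the green mixing cup is moved or tipped by more than 30 mm (distance of cup_center from where it was at the start of the episode above 0.03 m).
It also fails if it takes over 128 s, if anything falls off the work surface, if the arm or the gripper's body presses on something with over 40 N, if the wrist force passes 120 N, or if a joint passes its speed limit or range.

## Robot

A 7-joint arm with a two-finger parallel gripper is mounted at the origin on the work surface. World frame = base frame: x ahead of the robot, y to its left, z up, the work surface at z = 0. Lengths are in m, angles in rad, forces in N, time in s.
With the tool pointing down it reaches from about 0.425 to 1.025 m from the base axis. Payload 9.4 kg.
Tool frame: the origin (TCP) lies midway between the tips of the shut fingers; the grasp point (between the pads) lies 19 mm behind it; z points along the fingers, y is the direction in which the jaws open and shut (so a half turn about z gives the same grasp; the last joint's range is limited). The gripper opens to 93 mm and grips with 3 to 60 N. Pads are 15 mm wide; open, the fingers measure 128 mm over their backs; the gripper's body (75 mm by 188 mm) begins 65 mm behind the grasp point.
Start: joints at [-1.194, 0.599, -0.003, 1.599, 0.002, 0.943, -0.08], TCP at [0.318, 0.652, 0.219] pointing down, gripper open.
Joint ranges: [-2.57, 2.57], [-0.35, 1.97], [-1.29, 1.29], [0.11, 2.56], [-1.05, 4.19], [0.11, 1.86], [-2.63, 2.63]. Speed limits (rad/s): [2.22, 2.22, 3.01, 3.01, 3.14, 3.14, 3.14].

## Interface

Orientations are given as a unit quaternion [w, x, y, z].
In Python, from bench import robot gives the robot as it stands.
- The arm moves only by the tool play_rows, never from a script. Its argument "increments" is a list of rows, each a list of 7 numbers: the turn, a rotation vector about the world's x, y, z in degrees, then the shift along the world's x, y, z in mm, then the opening, from 0 (shut) to 1 (fully open). In form: [[ax, ay, az, tx, ty, tz, hand], ...]. A call has 1 to 5 rows; each row shifts and turns the pose as measured when the row begins; what a row does not reach is not made up. A row lasts 1/12 s, in which the tool goes at most 41.7 mm and 7.16 degrees, less where a joint would pass 70% of its speed; a pose out of reach is approached as far as the arm can. A call with a gripper value outside its range is refused whole. The fingers move at their own pace and stop on an object; "newtons" is the grip in N (left out, the last holds). Time passes only in rows, so rows that do not move let the fingers close. It gives the time, the measured TCP pose, the force and the opening at its end, in the units of the state.
- robot.get_state(): the state, without advancing time (a new reading comes with each control period).
- robot.capture(name): name is "side" or "top" or "wrist"; returns the picture (400x640x3 uint8, blue, green, red); there is no depth.
- robot.camera_params(name): a dict with "camera_matrix" (3x3 intrinsics, pixels), "k1" (the pictures are not rectified: a ray, as slopes to the right and down, at radius r is drawn at 1 + k1 r^2 times it, then the intrinsics apply), "extrinsics" (4x4, takes a point from world to camera coordinates); the wrist camera has in their place "tool_from_camera" (4x4, takes a point from camera to tool coordinates, whose origin is the TCP and whose axes are the flange's). Camera axes: x right, y down, z forward; pixel columns grow to the right and rows downward; lengths in m; the calibration is good to about 2 mm. A picture is of the moment at which its call begins: read the wrist's pose just before it. camera_params takes no time and is no camera call.
- robot.hand_in(): hands the job in, once; it reports no verdict.
The state is a dict: "t": time; "q": joint angles; "joint_velocities": joint speeds; "joint_efforts": joint torques, N m; "eef_pos": TCP position; "ee_rot": TCP orientation; "ft_force": force on the tool from outside, world axes, zero at the start; "moment": the same for the moment, N m; "gripper_width": finger opening in m.
Only numpy, scipy, OpenCV 4.12 (cv2) and the standard library are available. Lean on these libraries where they do the work, as an engineer would, in place of code of your own. Each camera call takes 0.05 s, during which the arm holds its last target. There are 200 camera calls.

## Working session

There is one attempt and no reset: what is moved stays moved. The work goes in short steps, Python scripts to look and compute and a tool call to move; the robot and the scene stay as the last step left them, time stands still between calls to the robot, and variables do not carry over. Pictures are saved under pics/ and viewed, about 12 in all and at most 16, crops included, and the job is handed in when it is done.

Besides the shell and the picture viewer there is one more tool, called after "Request:" as name(argument=value, ...), one argument or row to a line, values as JSON. play_rows: Moves the arm, as the interface text tells. Its arguments: {"type":"object","properties":{"increments":{"type":"array"},"newtons":{"type":"number"}},"required":["increments"]}

```bash
mkdir -p pics; ls; python3 - <<'E'
from bench import robot
import cv2,numpy as np
s=robot.get_state();print({k:np.round(v,3).tolist() for k,v in s.items()})
for n in("top","side"):
    im=robot.capture(n);cv2.imwrite(f"pics/{n}0.png",im)
for n in("top","side","wrist"):
    print(n,{k:np.round(v,4).tolist() for k,v in robot.camera_params(n).items()})
E
```

```text
pics
{'t': 0.0, 'q': [-1.194, 0.6, -0.003, 1.6, 0.002, 0.943, -0.08], 'joint_velocities': [-0.001, -0.0, -0.0, -0.001, 0.0, 0.001, 0.001], 'joint_efforts': [-0.0, -76.506, 1.497, -25.237, -0.052, 0.017, 0.0], 'eef_pos': [0.318, 0.651, 0.218], 'ee_rot': [-0.0, 0.225, 0.974, -0.001], 'ft_force': [0.14, -0.19, -0.26], 'moment': [-0.014, 0.034, -0.071], 'gripper_width': 0.093}
top {'camera_matrix': [[457.1228, 0.0, 320.7407], [0.0, 457.1228, 204.4871], [0.0, 0.0, 1.0]], 'k1': -0.1257, 'extrinsics': [[0.1065, -0.9943, -0.0024, -0.0377], [-0.9697, -0.1033, -0.2215, 0.5216], [0.22, 0.0259, -0.9752, 0.9696], [0.0, 0.0, 0.0, 1.0]]}
side {'camera_matrix': [[444.4953, 0.0, 322.2572], [0.0, 444.4953, 201.098], [0.0, 0.0, 1.0]], 'k1': -0.0688, 'extrinsics': [[0.9988, -0.0481, 0.0105, -0.4943], [-0.0261, -0.6975, -0.7161, 0.0525], [0.0417, 0.7149, -0.6979, 1.1715], [0.0, 0.0, 0.0, 1.0]]}
wrist {'camera_matrix': [[326.9755, 0.0, 321.6959], [0.0, 326.9755, 199.4835], [0.0, 0.0, 1.0]], 'k1': -0.0421, 'tool_from_camera': [[0.0009, -0.9645, -0.264, 0.0728], [1.0, 0.001, -0.0001, 0.0002], [0.0004, -0.264, 0.9645, -0.1653], [0.0, 0.0, 0.0, 1.0]]}
```

View pics/top0.png

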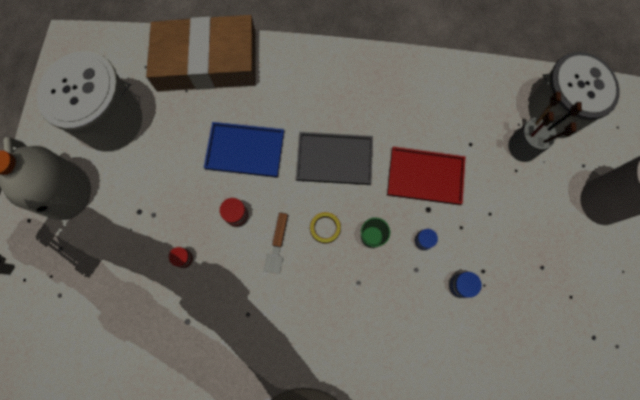

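View pics/side0.png

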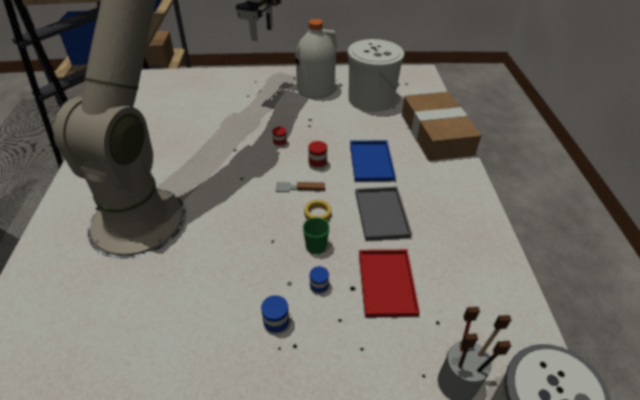

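The top picture shows the blue tray at (245,150), grey at (335,158) and red at (426,175). The red pot is at (234,211), red jar (179,257), knife (279,240) with its blade towards the robot, tape (325,227), cup (374,233), blue jar (426,239) and blue pot (466,284). The side view agrees with this.

```bash
cat > h.py <<'E'
import cv2,numpy as np
from bench import robot
from scipy.spatial.transform import Rotation as R
def pose(cam,s=None):
    p=robot.camera_params(cam)
    if cam=="wrist":
        w,x,y,z=s["ee_rot"];T=np.eye(4);T[:3,:3]=R.from_quat([x,y,z,w]).as_matrix();T[:3,3]=s["eef_pos"]
        return p,T@np.array(p["tool_from_camera"])
    return p,np.linalg.inv(np.array(p["extrinsics"]))
def ray(px,z,cam,s=None):
    p,T=pose(cam,s);K=np.array(p["camera_matrix"])
    u=cv2.undistortPoints(np.array(px,float).reshape(-1,1,2),K,np.array([p["k1"],0,0,0,0.])).reshape(-1,2)
    # k1 on radius of the undistorted slope = OpenCV model
    d=np.c_[u,np.ones(len(u))]@T[:3,:3].T;o=T[:3,3]
    return o[:2]+d[:,:2]*((z-o[2])/d[:,2])[:,None]
def comps(m,amin=60):
    m=cv2.morphologyEx(m.astype(np.uint8),cv2.MORPH_CLOSE,np.ones((3,3)))
    cs,_=cv2.findContours(m,cv2.RETR_EXTERNAL,cv2.CHAIN_APPROX_NONE)
    return sorted([c for c in cs if cv2.contourArea(c)>amin],key=cv2.contourArea,reverse=True)
def masks(im):
    h,s,v=cv2.split(cv2.cvtColor(im,cv2.COLOR_BGR2HSV))
    return dict(red=((h<6)|(h>172))&(s>150)&(v>50),blue=(h>105)&(h<128)&(s>130)&(v>40),
      green=(h>50)&(h<90)&(s>100)&(v>25),yellow=(h>20)&(h<34)&(s>110)&(v>60),brown=(h>=6)&(h<18)&(s>110)&(v>40))
def cyl(c,z,r,cam,s=None):
    "centre of a lid disc: the edge away from the camera less the radius"
    P=ray(c,z,cam,s);o=pose(cam,s)[1][:2,3]
    u=P.mean(0)-o;u/=np.linalg.norm(u);n=np.array([-u[1],u[0]])
    a=P@u;b=P@n
    return (a.max()-r)*u+(b.max()+b.min())/2*n,(b.max()-b.min())
E
python3 - <<'E'
from h import *
for cam in("top","side"):
    im=cv2.imread(f"pics/{cam}0.png");M=masks(im)
    for k,m in M.items():
        for c in comps(m,40)[:6]:
            x,y,w,hh=cv2.boundingRect(c);r=cv2.minAreaRect((ray(c,.018,cam)*1000).astype(np.float32))
            print(cam,k,(x+w//2,y+hh//2),cv2.contourArea(c),"rect",np.round(r[0]),np.round(r[1]),round(r[2],1),*["R%d "%(2000*R_)+str(np.round(1000*cyl(c,z,R_,cam)[0],1))+str(round(1000*cyl(c,z,R_,cam)[1])) for z,R_ in((.07,.028),(.052,.022))])
im=cv2.imread("pics/top0.png");h,s,v=cv2.split(cv2.cvtColor(im,cv2.COLOR_BGR2HSV))
print(im[158,335],im[150,300],im[265,273],im[265,300])
m=np.zeros_like(v);m[120:195,285:382]=v[120:195,285:382]<95
for c in comps(m,500):
    r=cv2.minAreaRect((ray(c,.018,"top")*1000).astype(np.float32));print("grey",r)
c=comps(M["brown"]*0+0 if 0 else masks(im)["yellow"])[0];print("tape",np.round(1000*np.mean([ray(c,.024,"top").max(0),ray(c,.024,"top").min(0)],0)))
E
```

```text
top red (426, 176) 3359.5 rect [ 630. -225.] [177. 119.] 88.3 R56 [ 665.3 -247.4]197 R44 [ 677.5 -255.3]200
top red (232, 211) 422.5 rect [497. 224.] [55. 55.] 52.6 R56 [486.5 211.6]52 R44 [494.2 220.5]53
top red (179, 257) 237.5 rect [375. 333.] [40. 40.] 9.4 R56 [369.6 310.1]39 R44 [372.4 322.3]39
top blue (244, 149) 3219.5 rect [650. 219.] [177. 119.] 89.3 R56 [685.7 241.9]196 R44 [698.3 250. ]200
top blue (468, 284) 454.0 rect [ 382. -336.] [55. 57.] 5.1 R56 [ 377.5 -319. ]53 R44 [ 380.6 -331. ]54
top blue (427, 239) 244.5 rect [ 478. -235.] [40. 43.] 5.8 R56 [ 464.7 -217.1]39 R44 [ 471.9 -225.9]39
top green (375, 233) 447.0 rect [ 481. -111.] [60. 63.] 31.6 R56 [ 473.4 -108.9]57 R44 [ 482.2 -114. ]58
top yellow (325, 227) 693.0 rect [480.   4.] [69. 69.] 51.2 R56 [476.4   3.3]66 R44 [486.2   4. ]67
top brown (231, 45) 2292.0 rect [934. 298.] [173. 112.] 8.7 R56 [958.2 311.7]142 R44 [976.1 320.4]145
top brown (168, 48) 2091.5 rect [909. 464.] [172. 106.] 8.7 R56 [930.6 478.8]160 R44 [947.2 491.6]162
top brown (280, 229) 225.0 rect [463. 107.] [19. 76.] 85.3 R56 [457.4 103.1]54 R4
[... 1252 characters left out ...]
e brown (430, 109) 688.0 rect [878. 517.] [258. 139.] 32.3 R56 [893.8 493.2]170 R44 [906.1 529.5]173
side brown (158, 48) 501.5 rect [-166. 1013.] [ 94. 377.] 12.6 R56 [-172.2 1041.9]108 R44 [-188.4 1090.7]111
side brown (564, 130) 181.0 rect [1310.  397.] [ 44. 627.] 0.1 R56 [1399.5  486.6]357 R44 [1425.2  521.8]365
side brown (623, 220) 156.0 rect [1311.  -59.] [209.  49.] 89.8 R56 [1296.4  -75.3]127 R44 [1320.8  -53.8]130
side brown (311, 186) 125.0 rect [466. 100.] [25. 71.] 87.9 R56 [464.9  27.6]66 R44 [465.5  53.6]68
[58 59 59] [48 47 47] [113 118 119] [117 127 131]
grey ((649.2783813476562, -1.5875244140625), (125.39258575439453, 179.6339111328125), 2.494739294052124)
tape [479.   4.]
```

Request:
play_rows(
  increments=[
    [0, 0, -6.5, 6, -37, -5, 1],
    [0, 0, -6.5, 6, -37, -5, 1],
    [0, 0, -6.5, 6, -37, -5, 1],
    [0, 0, -6.5, 6, -37, -5, 1],
    [0, 0, -6.5, 6, -37, -5, 1],
  ],
  newtons=25,
)

```text
t: 0.52
eef_pos: [0.3432, 0.4676, 0.1896]
ee_rot: [-0.002, 0.493, 0.87, 0.001]
ft_force: [0.6, -0.9, -0.3]
gripper_width: 0.0931
```

Request:
play_rows(
  increments=[
    [0, 0, -6.5, 6, -36, -5, 1],
    [0, 0, -6.5, 6, -36, -5, 1],
    [0, 0, -6.5, 6, -36, -5, 1],
    [0, 0, -6.5, 6, -36, -5, 1],
    [0, 0, 0, 0, 0, 0, 1],
  ],
)

```text
t: 0.93
eef_pos: [0.3663, 0.3082, 0.1679]
ee_rot: [-0.0, 0.69, 0.724, -0.001]
ft_force: [-0.5, -0.9, -0.9]
gripper_width: 0.0935
```

```bash
cat > w.py <<'E'
from h import *
import sys
s=robot.get_state();im=robot.capture("wrist");cv2.imwrite(f"pics/{sys.argv[1]}.png",im)
print(np.round(s["eef_pos"],4),round(s["t"],2))
for k,m in masks(im).items():
    for c in comps(m,400)[:5]:
        x,y,w,h=cv2.boundingRect(c);print(k,(x,y,w,h),*[(int(z*1000),np.round(1000*cyl(c,z,r,"wrist",s)[0],1),round(1000*cyl(c,z,r,"wrist",s)[1])) for z,r in((.07,.028),(.052,.022))])
E
python3 w.py w1
```

```text
[0.3663 0.3082 0.1679] 0.93
red (307, 147, 50, 54) (70, array([372.2, 336.7]), 41) (52, array([374.3, 325.9]), 43)
blue (521, 191, 119, 70) (70, array([630.6, 280.3]), 91) (52, array([656.3, 270.6]), 97)
brown (364, 338, 69, 29) (70, array([446.3, 162.9]), 64) (52, array([454.8, 140.5]), 68)
```

View pics/w1.png

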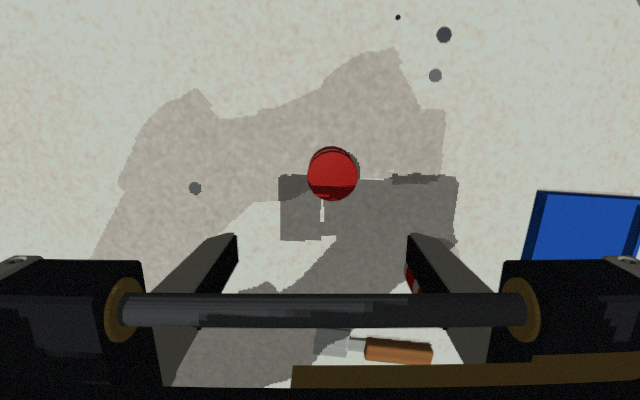

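The wrist view shows the red jar's lid at (332,173). That gives (374,325), in agreement with the fixed cameras, so I descend.

Request:
play_rows(
  increments=[
    [0, 0, 0, 8, 16, 0, 1],
    [0, 0, 0, 0, 0, -38, 1],
    [0, 0, 0, 0, 0, -38, 1],
    [0, 0, 0, 0, 0, -38, 1],
    [0, 0, 0, 0, 0, -25, 1],
  ],
)

```text
t: 1.4
eef_pos: [0.3781, 0.3367, 0.0305]
ee_rot: [-0.002, 0.684, 0.729, 0.009]
ft_force: [-0.7, 0.9, 0.2]
gripper_width: 0.0929
```

Request:
play_rows(
  increments=[
    [0, 0, 0, 0, 0, -9, 1],
    [0, 0, 0, 0, 0, 0, 0.2],
    [0, 0, 0, 0, 0, 0, 0.2],
    [0, 0, 0, 0, 0, 0, 0.2],
    [0, 0, 0, 0, 0, 0, 0.2],
  ],
)

```text
t: 1.82
eef_pos: [0.3758, 0.3404, 0.0156]
ee_rot: [-0.004, 0.681, 0.732, 0.006]
ft_force: [1.4, 0.8, 0.6]
gripper_width: 0.0709
```

The TCP has drifted 16 mm in y. I'll reopen and correct before closing.

Request:
play_rows(
  increments=[
    [0, 0, 0, -2, -8, 2, 1],
    [0, 0, 0, 0, -7, 0, 1],
    [0, 0, 0, 0, 0, 0, 1],
    [0, 0, 0, 0, 0, 0, 1],
  ],
)

```text
t: 2.15
eef_pos: [0.3745, 0.3254, 0.0211]
ee_rot: [-0.004, 0.68, 0.733, 0.009]
ft_force: [0.4, 0.9, -0.7]
gripper_width: 0.0913
```

Request:
play_rows(
  increments=[
    [0, 0, 0, 0, 0, -3, 0.1],
    [0, 0, 0, 0, 0, 0, 0.1],
    [0, 0, 0, 0, 0, 0, 0.1],
    [0, 0, 0, 0, 0, 0, 0.1],
    [0, 0, 0, 0, 0, 0, 0.1],
  ],
)

```text
t: 2.57
eef_pos: [0.3752, 0.3256, 0.0187]
ee_rot: [-0.004, 0.68, 0.733, 0.01]
ft_force: [-0.0, -0.2, 1.2]
gripper_width: 0.0645
```

Request:
play_rows(
  increments=[
    [0, 0, 0, 0, 0, 0, 0.1],
    [0, 0, 0, 0, 0, 0, 0.1],
    [0, 0, 0, 0, 0, 0, 0.1],
    [0, 0, 0, 0, 0, 0, 0.1],
    [0, 0, 0, 0, 0, 0, 0.1],
  ],
)

```text
t: 2.98
eef_pos: [0.375, 0.3258, 0.0185]
ee_rot: [-0.004, 0.68, 0.733, 0.009]
ft_force: [0.3, -0.5, 0.3]
gripper_width: 0.0436
```

Request:
play_rows(
  increments=[
    [0, 0, 0, 0, 0, 33, 0.1],
    [0, 0, 0, 0, 0, 33, 0.1],
    [0, 0, 0, 0, 0, 33, 0.1],
    [0, 0, 0, 5, -10, 30, 0.1],
    [0, 0, 0, 16, -33, 0, 0.1],
  ],
)

```text
t: 3.4
eef_pos: [0.3922, 0.2861, 0.1488]
ee_rot: [-0.005, 0.677, 0.736, 0.006]
ft_force: [1.1, 0.7, -0.6]
gripper_width: 0.0433
```

Request:
play_rows(
  increments=[
    [0, 0, 0, 17, -34, 0, 0.1],
    [0, 0, 0, 17, -34, 0, 0.1],
    [0, 0, 0, 17, -34, 0, 0.1],
    [0, 0, 0, 17, -34, 0, 0.1],
    [0, 0, 0, 17, -34, 0, 0.1],
  ],
)

```text
t: 3.82
eef_pos: [0.4786, 0.1133, 0.152]
ee_rot: [-0.005, 0.672, 0.74, 0.009]
ft_force: [0.6, 2.1, -1.4]
gripper_width: 0.0437
```

Request:
play_rows(
  increments=[
    [0, 0, 0, 17, -34, 0, 0.1],
    [0, 0, 0, 17, -34, 0, 0.1],
    [0, 0, 0, 17, -34, 0, 0.1],
    [0, 0, 0, 17, -34, 0, 0.1],
    [0, 0, 0, 17, -34, 0, 0.1],
  ],
)

```text
t: 4.23
eef_pos: [0.5649, -0.0661, 0.1518]
ee_rot: [-0.005, 0.672, 0.74, 0.009]
ft_force: [1.7, 0.3, -0.0]
gripper_width: 0.0436
```

Request:
play_rows(
  increments=[
    [0, 0, 0, 17, -30, 0, 0.1],
    [0, 0, 0, 17, -30, 0, 0.1],
    [0, 0, 0, 17, -30, 0, 0.1],
    [0, 0, 0, 12, -22, 0, 0.1],
    [0, 0, 0, 0, 0, 0, 0.1],
  ],
)

```text
t: 4.65
eef_pos: [0.6305, -0.1946, 0.1507]
ee_rot: [-0.004, 0.676, 0.737, 0.007]
ft_force: [-0.4, -0.2, -0.3]
gripper_width: 0.0439
```

```bash
python3 w.py w2; python3 -c "
from h import *
cv2.imwrite('pics/t2.png',robot.capture('top'))"
```

```text
[ 0.6305 -0.1946  0.1507] 4.65
red (260, 123, 139, 171) (70, array([ 642.5, -242.3]), 110) (52, array([ 645. , -258.8]), 118)
blue (115, 198, 55, 50) (70, array([ 493. , -216.7]), 40) (52, array([ 476.9, -228.1]), 43)
blue (49, 264, 51, 28) (70, array([ 434.7, -268.6]), 31) (52, array([ 414.5, -283.9]), 33)
green (69, 25, 119, 95) (70, array([ 466.9, -106.3]), 65) (52, array([ 447.5, -104. ]), 70)
yellow (166, 355, 411, 33) (70, array([ 699.9, -375.3]), 381) (52, array([ 707.8, -401.2]), 409)
yellow (409, 279, 21, 65) (70, array([ 725.7, -283.9]), 28) (52, array([ 737.5, -302.3]), 30)
yellow (215, 280, 20, 64) (70, array([ 554.5, -298.1]), 27) (52, array([ 546.4, -318.2]), 29)
```

View pics/w2.png

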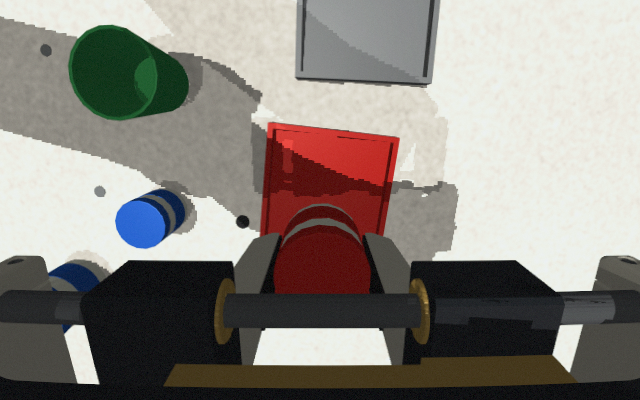

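The jar is held above the red tray, whose +y rim runs from (268,123) to (399,138). The grey tray's lower rim runs (297,78)–(430,83). I'll compute the tray pose from these corners.

```bash
python3 -c "
from h import *
s=robot.get_state()
print(np.round(1000*ray([(268,123),(399,138),(297,78),(432,83)],.018,'wrist',s),1),s['eef_pos'])"
```

```text
[[ 575.9 -129.8]
 [ 694.4 -132.2]
 [ 598.8  -89.4]
 [ 716.5  -82.4]] [ 0.62860795 -0.18982673  0.15025038]
```

Request:
play_rows(
  increments=[
    [0, 0, 0, 5, 5, -30, 0.1],
    [0, 0, 0, 0, 0, -35, 0.1],
    [0, 0, 0, 0, 0, -30, 0.1],
    [0, 0, 0, 0, 0, -15, 0.1],
    [0, 0, 0, 0, 0, -6, 0.1],
  ],
)

```text
t: 5.17
eef_pos: [0.6328, -0.1754, 0.0331]
ee_rot: [-0.006, 0.672, 0.74, 0.01]
ft_force: [-0.0, 1.3, -1.4]
gripper_width: 0.0438
```

Request:
play_rows(
  increments=[
    [0, 0, 0, 1, -8, -3, 0.1],
    [0, 0, 0, 0, 0, -3, 0.1],
    [0, 0, 0, 0, 0, -3, 0.1],
    [0, 0, 0, 0, 0, 0, 0.1],
  ],
)

```text
t: 5.5
eef_pos: [0.6329, -0.1794, 0.0243]
ee_rot: [-0.008, 0.67, 0.742, 0.011]
ft_force: [-0.2, -0.2, -1.3]
gripper_width: 0.0437
```

Request:
play_rows(
  increments=[
    [0, 0, 0, 0, 0, -1.5, 0.1],
    [0, 0, 0, 0, 0, 0, 0.75],
    [0, 0, 0, 0, 0, 0, 0.75],
    [0, 0, 0, 0, 0, 0, 0.75],
    [0, 0, 0, 0, 0, 0, 0.75],
  ],
)

```text
t: 5.92
eef_pos: [0.6352, -0.1801, 0.0264]
ee_rot: [-0.005, 0.67, 0.742, 0.012]
ft_force: [-0.5, 0.4, -1.1]
gripper_width: 0.0653
```

Request:
play_rows(
  increments=[
    [0, 0, 0, 0, 0, 0, 0.75],
    [0, 0, 0, 0, 0, 4, 0.85],
    [0, 0, 0, 0, 0, 38, 0.85],
    [0, 0, 0, 0, 0, 38, 1],
    [0, 0, 0, 0, 0, 38, 1],
  ],
)

```text
t: 6.33
eef_pos: [0.6299, -0.1788, 0.14]
ee_rot: [-0.011, 0.671, 0.742, 0.008]
ft_force: [0.6, -0.7, 0.3]
gripper_width: 0.088
```

Request:
play_rows(
  increments=[
    [-1, 0, -2, -33, -10, 0, 1],
    [-0.5, 0, -2, -33, -10, 0, 1],
    [0, 0, 0, -33, -10, 0, 1],
    [0, 0, 0, -33, -10, 0, 1],
    [0, 0, 0, -15, -6, 0, 1],
  ],
)

```text
t: 6.75
eef_pos: [0.487, -0.2246, 0.1514]
ee_rot: [0.007, 0.695, 0.719, 0.004]
ft_force: [-0.1, -0.2, -1.4]
gripper_width: 0.093
```

Request:
play_rows(
  increments=[
    [0, 0, 0, 0, 0, 0, 1],
    [0, 0, 0, 0, 0, 0, 1],
  ],
)

```text
t: 6.92
eef_pos: [0.4831, -0.2263, 0.1528]
ee_rot: [0.006, 0.697, 0.717, 0.004]
ft_force: [0.6, -0.3, 0.4]
gripper_width: 0.0929
```

```bash
python3 w.py w3 | grep -E 'blue|red|\['; python3 - <<'E'
from h import *
im=robot.capture("top");cv2.imwrite("pics/t3.png",cv2.resize(im[100:320,150:520],None,fx=2,fy=2));print(robot.get_state()["eef_pos"],robot.get_state()["ee_rot"])
E
```

```text
[ 0.4831 -0.2263  0.1528] 6.92
red (401, 92, 156, 186) (70, array([ 642.8, -229. ]), 174) (52, array([ 662., -238.]), 186)
blue (286, 167, 52, 59) (70, array([ 476.9, -215.1]), 40) (52, array([ 476.4, -227.7]), 43)
green (264, 0, 95, 90) (70, array([ 473.7, -106.8]), 66) (52, array([472.4, -95.5]), 70)
yellow (291, 352, 349, 36) (70, array([ 673.3, -454.7]), 307) (52, array([ 691.8, -483.5]), 330)
yellow (104, 278, 38, 64) (70, array([ 308.3, -331.7]), 39) (52, array([ 290.3, -350.5]), 42)
yellow (503, 278, 38, 63) (70, array([ 672.2, -325. ]), 41) (52, array([ 692.3, -342.8]), 44)
[ 0.48430885 -0.22599284  0.15251482] [0.00657923 0.69634523 0.71766641 0.00386816]
```

View pics/t3.png

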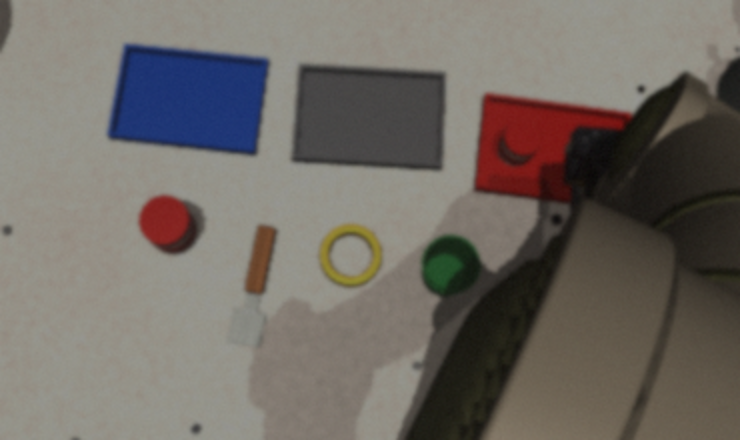

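The red jar stands in the red tray at crop pixel (515,145); tape and cup are unmoved. Next I go down on the blue jar.

Request:
play_rows(
  increments=[
    [0, 0.8, 0, -8, -2, -25, 1],
    [0, 0, 0, 0, 0, -30, 1],
    [0, 0, 0, 0, 0, -30, 1],
    [0, 0, 0, 0, 0, -20, 1],
    [0, 0, 0, 0, 0, 0, 1],
  ],
)

```text
t: 7.43
eef_pos: [0.4866, -0.2259, 0.0448]
ee_rot: [0.006, 0.694, 0.72, 0.002]
ft_force: [0.1, 0.2, 0.5]
gripper_width: 0.0927
```

Request:
play_rows(
  increments=[
    [0, 0, 0, -6, -1, -8, 1],
    [0, 0, 0, -5, -1, -8, 1],
    [0, 0, 0, 0, 0, -8, 1],
    [0, 0, 0, 0, 0, 0, 1],
  ],
)

```text
t: 7.77
eef_pos: [0.4798, -0.2264, 0.0193]
ee_rot: [0.006, 0.692, 0.722, 0.003]
ft_force: [-0.1, 0.9, -0.7]
gripper_width: 0.093
```

Request:
play_rows(
  increments=[
    [0, 0, 0, -4, -1, 0, 0.1],
    [0, 0, 0, 0, 0, 0, 0.1],
    [0, 0, 0, 0, 0, 0, 0.1],
    [0, 0, 0, 0, 0, 0, 0.1],
    [0, 0, 0, 0, 0, 0, 0.1],
  ],
)

```text
t: 8.18
eef_pos: [0.4777, -0.2278, 0.0215]
ee_rot: [0.008, 0.692, 0.722, 0.004]
ft_force: [0.4, -0.4, 0.2]
gripper_width: 0.0639
```

Request:
play_rows(
  increments=[
    [0, 0, 0, 0, 0, 0, 0.1],
    [0, 0, 0, 0, 0, 0, 0.1],
    [0, 0, 0, 0, 0, 0, 0.1],
    [0, 0, 0, 0, 0, 0, 0.1],
    [0, 0, 0, 0, 0, 0, 0.1],
  ],
)

```text
t: 8.6
eef_pos: [0.4781, -0.2279, 0.0225]
ee_rot: [0.008, 0.692, 0.722, 0.004]
ft_force: [0.1, 0.1, -0.9]
gripper_width: 0.0434
```

Request:
play_rows(
  increments=[
    [0, 0, 0, 0, 0, 25, 0.1],
    [0, 0, 0, 0, 0, 35, 0.1],
    [0, 0, 0, 0, 0, 35, 0.1],
    [0, 0, 0, 5, 0, 35, 0.1],
    [0, 0, 0, 15, 15, 5, 0.1],
  ],
)

```text
t: 9.02
eef_pos: [0.4925, -0.2146, 0.1591]
ee_rot: [0.004, 0.694, 0.72, 0.001]
ft_force: [1.0, -2.2, -1.8]
gripper_width: 0.0437
```

Request:
play_rows(
  increments=[
    [0, 0, 0, 20, 32, 0, 0.1],
    [0, 0, 0, 20, 34, 0, 0.1],
    [0, 0, 0, 18, 34, 0, 0.1],
    [0, 0, 0, 12, 36, 0, 0.1],
    [0, 0, 0, 12, 36, 0, 0.1],
  ],
)

```text
t: 9.43
eef_pos: [0.5782, -0.0433, 0.1644]
ee_rot: [0.009, 0.699, 0.715, 0.003]
ft_force: [0.4, -1.1, -1.4]
gripper_width: 0.0436
```

Request:
play_rows(
  increments=[
    [0, 0, 0, 12, 36, 0, 0.1],
    [0, 0, 0, 12, 36, 0, 0.1],
    [0, 0, 0, 12, 36, 0, 0.1],
    [0, 0, 0, 12, 36, 0, 0.1],
    [0, 0, 0, 12, 36, 0, 0.1],
  ],
)

```text
t: 9.85
eef_pos: [0.6388, 0.1465, 0.1636]
ee_rot: [0.008, 0.699, 0.715, 0.002]
ft_force: [1.6, -0.6, -0.5]
gripper_width: 0.0439
```

Request:
play_rows(
  increments=[
    [0, 0, 0, 4, 34, 0, 0.1],
    [0, 0, 0, 4, 34, 0, 0.1],
    [0, 0, 0, 3, 30, 0, 0.1],
    [0, 0, 0, 0, 6, -25, 0.1],
    [0, 0, 0, 0, 0, -25, 0.1],
  ],
)

```text
t: 10.27
eef_pos: [0.6519, 0.2706, 0.1147]
ee_rot: [0.008, 0.694, 0.719, 0.007]
ft_force: [-0.5, -0.5, -0.9]
gripper_width: 0.0438
```

```bash
python3 - <<'E'
from h import *
im=robot.capture("side");c=[c for c in comps(masks(im)["blue"],300)]
for k in c[:4]:
    print(cv2.boundingRect(k),cv2.minAreaRect((ray(k,.018,"side")*1000).astype(np.float32)))
cv2.imwrite("pics/s4.png",cv2.resize(im[100:300,250:520],None,fx=2.8,fy=2.8))
E
```

```text
(351, 141, 44, 40) ((653.085693359375, 212.24835205078125), (184.9315643310547, 116.94365692138672), 89.91519165039062)
(61, 20, 47, 44) ((-520.48779296875, 1090.0166015625), (177.6700439453125, 467.8388977050781), 22.62807846069336)
(262, 296, 25, 25) ((375.05023193359375, -291.3028259277344), (52.6485481262207, 61.213016510009766), 0.4648558795452118)
```

View pics/s4.png

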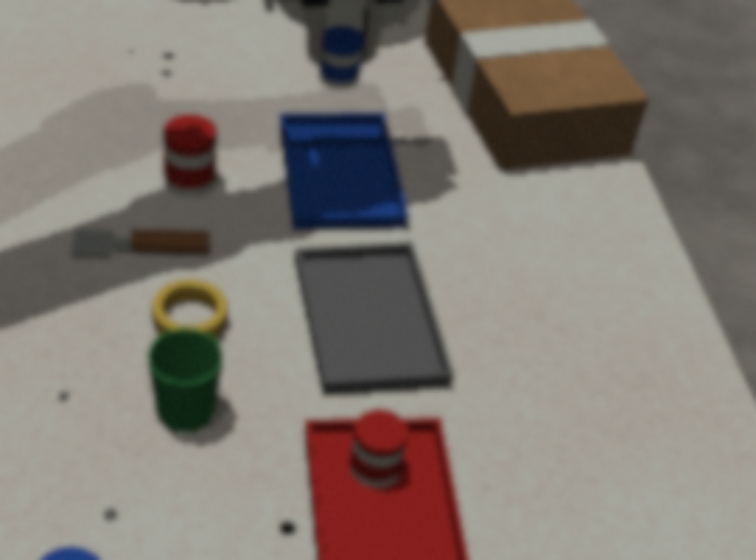

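The side view shows the red jar standing upright in the red tray at (380,450), and the blue jar held behind the blue tray. The blue tray's centre comes out near (652,215). I move −14 in y and go down.

Request:
play_rows(
  increments=[
    [0, 0, 0, 0, -7, -25, 0.1],
    [0, 0, 0, 0, -7, -25, 0.1],
    [0, 0, 0, 0, -4, -20, 0.1],
    [0, 0, 0, 0, 0, -8, 0.1],
    [0, 0, 0, 0, 0, 0, 0.1],
  ],
)

```text
t: 10.73
eef_pos: [0.6474, 0.2511, 0.0275]
ee_rot: [0.006, 0.694, 0.72, 0.002]
ft_force: [0.4, -0.3, -0.3]
gripper_width: 0.0436
```

Request:
play_rows(
  increments=[
    [0, 0, 0, 0, 0, -1, 0.1],
    [0, 0, 0, 0, 0, 0, 0.75],
    [0, 0, 0, 0, 0, 0, 0.75],
    [0, 0, 0, 0, 0, 0, 0.75],
    [0, 0, 0, 0, 0, 0, 0.75],
  ],
)

```text
t: 11.15
eef_pos: [0.65, 0.252, 0.0326]
ee_rot: [0.007, 0.694, 0.72, 0.005]
ft_force: [-0.2, -1.1, -0.1]
gripper_width: 0.0654
```

Request:
play_rows(
  increments=[
    [0, 0, 0, 0, 0, 0, 0.75],
    [0, 0, 0, 0, 0, 4, 0.85],
    [0, 0, 0, 0, 0, 35, 0.85],
    [0, 0, 0, 0, 0, 38, 1],
    [0, 0, 0, 0, 0, 38, 1],
  ],
)

```text
t: 11.57
eef_pos: [0.6456, 0.2507, 0.1447]
ee_rot: [0.004, 0.694, 0.72, -0.001]
ft_force: [0.5, 0.4, 0.4]
gripper_width: 0.0881
```

Request:
play_rows(
  increments=[
    [0, 0, 0, -33, -9, 0, 1],
    [0, 0, 0, -33, -9, 0, 1],
    [0, 0, 0, -33, -9, 0, 1],
    [0, 0, 0, -33, -9, 0, 1],
    [0, 0, 0, -18, -4, 0, 1],
  ],
)

```text
t: 11.98
eef_pos: [0.5001, 0.2116, 0.1573]
ee_rot: [0.009, 0.694, 0.72, 0.01]
ft_force: [-0.7, -0.4, -0.2]
gripper_width: 0.0927
```

Request:
play_rows(
  increments=[
    [0, 0, 0, 0, 0, 0, 1],
    [0, 0, 0, 0, 0, 0, 1],
  ],
)

```text
t: 12.15
eef_pos: [0.496, 0.2108, 0.1588]
ee_rot: [0.008, 0.694, 0.72, 0.01]
ft_force: [-0.0, 0.1, 0.8]
gripper_width: 0.0932
```

```bash
python3 w.py w5 | grep -E 'blue|red|\['; python3 - <<'E'
from h import *
print(robot.get_state()["eef_pos"],robot.get_state()["ee_rot"])
for cam in ("top","side"):
    for k in("blue","red"):
        for c in comps(masks(robot.capture(cam))[k],60): print(cam,k,cv2.boundingRect(c))
E
```

```text
[0.496  0.2108 0.1588] 12.15
red (278, 155, 69, 76) (70, array([490.7, 216.1]), 55) (52, array([490.8, 203.4]), 59)
blue (408, 85, 149, 183) (70, array([664.7, 228. ]), 155) (52, array([684.7, 221.7]), 166)
yellow (268, 330, 372, 59) (70, array([686.9, -25.2]), 332) (52, array([705. , -53.9]), 355)
brown (249, 265, 76, 29) (70, array([473.3, 157.7]), 65) (52, array([471.1, 140.9]), 70)
brown (628, 87, 12, 102) (70, array([743.3, 274.2]), 80) (52, array([769.2, 273.3]), 86)
[0.49624755 0.21075796 0.15872235] [0.00785604 0.69406982 0.71980229 0.00948879]
top blue (213, 123, 70, 53)
top blue (456, 272, 25, 25)
top red (388, 148, 77, 56)
top red (231, 200, 14, 21)
side blue (351, 139, 44, 42)
side blue (61, 21, 35, 44)
side blue (262, 296, 25, 25)
side blue (266, 321, 22, 11)
side red (360, 247, 59, 70)
side red (310, 142, 16, 13)
```

View pics/w5.png

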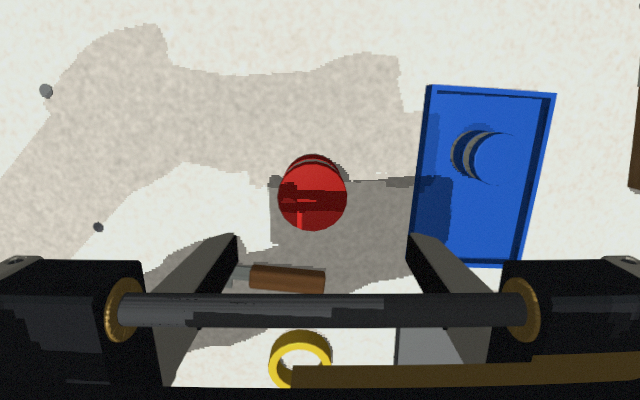

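The blue jar stands upright in the blue tray at (480,155) and the red pot is below the gripper at (312,195). I descend on the pot.

Request:
play_rows(
  increments=[
    [0, 1.4, 0, -7, 0, -20, 1],
    [0, 0, 0, -4, 0, -30, 1],
    [0, 0, 0, 0, 0, -30, 1],
    [0, 0, 0, 0, 0, -20, 1],
    [0, 0, 0, 0, 0, 0, 1],
  ],
)

```text
t: 12.82
eef_pos: [0.4924, 0.2129, 0.0547]
ee_rot: [0.001, 0.695, 0.719, 0.004]
ft_force: [-0.3, 0.1, 0.6]
gripper_width: 0.0929
```

Request:
play_rows(
  increments=[
    [0, 0, 0, -2, -1, -12, 1],
    [0, 0, 0, -2, -1, -10, 1],
    [0, 0, 0, 0, 0, -6, 1],
    [0, 0, 0, 0, 0, 0, 0.1],
    [0, 0, 0, 0, 0, 0, 0.1],
  ],
)

```text
t: 13.23
eef_pos: [0.4913, 0.211, 0.0255]
ee_rot: [0.001, 0.695, 0.719, 0.004]
ft_force: [-0.8, 0.2, 0.7]
gripper_width: 0.0839
```

Request:
play_rows(
  increments=[
    [0, 0, 0, 0, 0, 0, 0.1],
    [0, 0, 0, 0, 0, 0, 0.1],
    [0, 0, 0, 0, 0, 0, 0.1],
    [0, 0, 0, 0, 0, 0, 0.1],
    [0, 0, 0, 0, 0, 0, 0.1],
  ],
)

```text
t: 13.65
eef_pos: [0.4926, 0.2119, 0.0283]
ee_rot: [0.001, 0.695, 0.719, 0.006]
ft_force: [-0.2, 0.1, -2.2]
gripper_width: 0.056
```

Request:
play_rows(
  increments=[
    [0, 0, 0, 0, 0, 25, 0.1],
    [0, 0, 0, 0, 0, 35, 0.1],
    [0, 0, 0, 0, 0, 35, 0.1],
    [0, 0, 0, 6, -10, 35, 0.1],
    [0, 0, 0, 15, -28, 8, 0.1],
  ],
)

```text
t: 14.07
eef_pos: [0.5082, 0.1772, 0.1682]
ee_rot: [-0.002, 0.692, 0.722, 0.002]
ft_force: [1.1, 0.8, -2.4]
gripper_width: 0.0556
```

Request:
play_rows(
  increments=[
    [0, 0, 0, 18, -34, 0, 0.1],
    [0, 0, 0, 18, -34, 0, 0.1],
    [0, 0, 0, 18, -34, 0, 0.1],
    [0, 0, 0, 14, -35, 0, 0.1],
    [0, 0, 0, 10, -35, 0, 0.1],
  ],
)

```text
t: 14.48
eef_pos: [0.5898, 0.0038, 0.174]
ee_rot: [-0.0, 0.688, 0.726, 0.007]
ft_force: [0.2, 1.0, -2.4]
gripper_width: 0.0556
```

Request:
play_rows(
  increments=[
    [0, 0, 0, 6, -36, 0, 0.1],
    [0, 0, 0, 6, -36, 0, 0.1],
    [0, 0, 0, 6, -36, 0, 0.1],
    [0, 0, 0, 6, -36, 0, 0.1],
    [0, 0, 0, 6, -36, 0, 0.1],
  ],
)

```text
t: 14.9
eef_pos: [0.62, -0.1848, 0.1737]
ee_rot: [-0.0, 0.687, 0.726, 0.007]
ft_force: [0.9, 0.3, -2.1]
gripper_width: 0.0557
```

Request:
play_rows(
  increments=[
    [0, 0, 0, 5, -32, 0, 0.1],
    [0, 0, 0, 4, -28, 0, 0.1],
    [0, 0, 0, 2, -14, 0, 0.1],
    [0, 0, 0, 0, 0, -20, 0.1],
    [0, 0, 0, 0, 0, -10, 0.1],
  ],
)

```text
t: 15.32
eef_pos: [0.6295, -0.2748, 0.1444]
ee_rot: [0.002, 0.692, 0.722, 0.005]
ft_force: [-0.4, 0.4, -2.7]
gripper_width: 0.0558
```

Request:
play_rows(
  increments=[
    [0, 0, 0, 0, 0, 0, 0.1],
  ],
)

```text
t: 15.4
eef_pos: [0.6284, -0.2742, 0.1424]
ee_rot: [0.001, 0.692, 0.722, 0.005]
ft_force: [0.0, -0.5, -1.6]
gripper_width: 0.0556
```

```bash
python3 w.py w6 | head -4
```

```text
[ 0.6284 -0.2742  0.1424] 15.4
red (256, 25, 155, 269) (70, array([ 647.9, -322.5]), 142) (52, array([ 651.4, -339.6]), 153)
blue (0, 215, 62, 58) (70, array([ 389.3, -315.9]), 53) (52, array([ 364.2, -328. ]), 57)
blue (34, 201, 60, 60) (70, array([ 440.2, -292.1]), 47) (52, array([ 419. , -302.5]), 51)
```

View pics/w6.png

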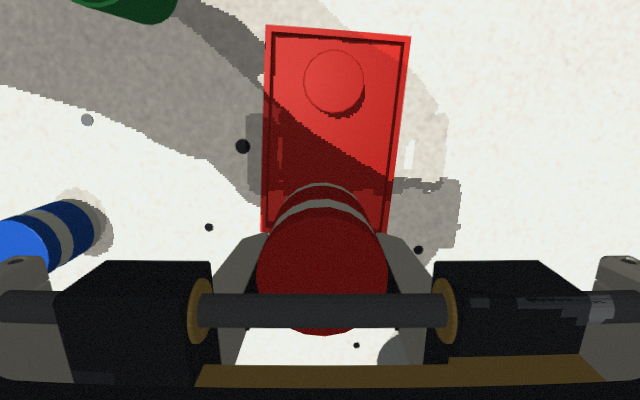

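The jar's lid is at (334,82) in the tray, whose +y rim runs (266,25)–(410,36).

```bash
python3 -c "
from h import *
s=robot.get_state()
print(np.round(1000*ray([(266,25),(410,36)],.018,'wrist',s),1),np.round(1000*ray([(334,82)],.057,'wrist',s),1),s['eef_pos'])"
```

```text
[[ 578.3 -134.3]
 [ 696.6 -136.9]] [[ 634.4 -179.6]] [ 0.62846488 -0.27359929  0.14297595]
```

Request:
play_rows(
  increments=[
    [0, 0, 0, 3, 5, -25, 0.1],
    [0, 0, 0, 0, 0, -30, 0.1],
    [0, 0, 0, 0, 0, -25, 0.1],
    [0, 0, 0, 0, 0, -14, 0.1],
    [0, 0, 0, 0, 0, 0, 0.1],
  ],
)

```text
t: 15.87
eef_pos: [0.6352, -0.2607, 0.0505]
ee_rot: [0.002, 0.688, 0.725, 0.008]
ft_force: [-0.4, 0.5, -2.0]
gripper_width: 0.0559
```

Request:
play_rows(
  increments=[
    [0, 0, 0, -1, -5, -7, 0.1],
    [0, 0, 0, 0, 0, -5, 0.1],
    [0, 0, 0, 0, 0, -4, 0.1],
    [0, 0, 0, 0, 0, 0, 0.1],
  ],
)

```text
t: 16.2
eef_pos: [0.6364, -0.2632, 0.0365]
ee_rot: [0.003, 0.687, 0.727, 0.009]
ft_force: [0.4, -0.0, -1.7]
gripper_width: 0.0558
```

Request:
play_rows(
  increments=[
    [0, 0, 0, 0, 0, -3, 0.1],
    [0, 0, 0, 0, 0, -2, 0.1],
    [0, 0, 0, 0, 0, -1, 0.1],
    [0, 0, 0, 0, 0, -1, 0.1],
  ],
)

```text
t: 16.53
eef_pos: [0.6372, -0.2635, 0.0335]
ee_rot: [0.004, 0.687, 0.727, 0.01]
ft_force: [-1.4, 1.4, 3.9]
gripper_width: 0.0557
```

Request:
play_rows(
  increments=[
    [0, 0, 0, 0, 0, 0, 0.85],
    [0, 0, 0, 0, 0, 0, 0.85],
    [0, 0, 0, 0, 0, 0, 0.85],
    [0, 0, 0, 0, 0, 0, 0.85],
    [0, 0, 0, 0, 0, 0, 0.85],
  ],
)

```text
t: 16.95
eef_pos: [0.6388, -0.2645, 0.0356]
ee_rot: [0.006, 0.687, 0.726, 0.01]
ft_force: [0.2, 0.1, 0.0]
gripper_width: 0.0785
```

Request:
play_rows(
  increments=[
    [0, 0, 0, 0, 0, 4, 0.9],
    [0, 0, 0, 0, 0, 30, 0.9],
    [0, 0, 0, 0, 0, 38, 1],
    [0, 0, 0, 0, 0, 38, 1],
    [0, 0, 0, 0, 0, 15, 1],
  ],
)

```text
t: 17.37
eef_pos: [0.6352, -0.2634, 0.1601]
ee_rot: [0.002, 0.687, 0.726, 0.008]
ft_force: [0.3, -0.5, -0.0]
gripper_width: 0.0926
```

Request:
play_rows(
  increments=[
    [-0.5, 0.9, 0, -36, -8, 0, 1],
    [0, 0, 0, -36, -8, 0, 1],
    [0, 0, 0, -36, -8, 0, 1],
    [0, 0, 0, -36, -8, 0, 1],
    [0, 0, 0, -36, -8, 0, 1],
  ],
)

```text
t: 17.78
eef_pos: [0.4608, -0.3011, 0.1675]
ee_rot: [0.006, 0.683, 0.73, 0.003]
ft_force: [-0.0, -0.2, 0.0]
gripper_width: 0.093
```

Request:
play_rows(
  increments=[
    [0, 0, 0, -34, -8, 0, 1],
    [0, 0, 0, -20, -4, 0, 1],
    [0, 0, 0, -8, 0, 0, 1],
    [0, 0, 0, 0, 0, 0, 1],
  ],
)

```text
t: 18.12
eef_pos: [0.3878, -0.315, 0.1695]
ee_rot: [0.006, 0.686, 0.727, 0.003]
ft_force: [-0.3, -0.4, 0.2]
gripper_width: 0.0925
```

```bash
python3 w.py w7 | grep -E 'blue|\['; python3 - <<'E'
from h import *
print(robot.get_state()["eef_pos"],robot.get_state()["ee_rot"])
cv2.imwrite("pics/s7.png",cv2.resize(robot.capture("side")[100:350,200:480],None,fx=2.4,fy=2.4))
E
```

```text
[ 0.3878 -0.315   0.1695] 18.12
red (492, 2, 148, 201) (70, array([ 632.6, -225.3]), 156) (52, array([ 657.6, -223.7]), 167)
blue (278, 162, 66, 75) (70, array([ 380.4, -320.3]), 55) (52, array([ 380.1, -333.6]), 59)
[ 0.38904796 -0.31509186  0.16956203] [0.00644489 0.68597952 0.72758647 0.00291322]
```

View pics/s7.png

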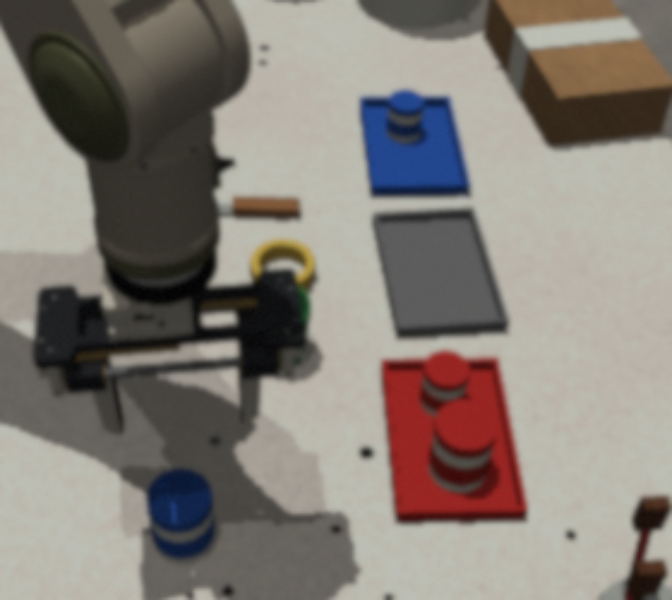

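Both red containers stand upright in the red tray and the blue jar in the blue one. The blue pot at (182,515) is next, at (380,−321).

Request:
play_rows(
  increments=[
    [0, 0.6, 0, -8, -4, -25, 1],
    [0, 0, 0, -4, -1, -30, 1],
    [0, 0, 0, 0, 0, -30, 1],
    [0, 0, 0, 0, 0, -25, 1],
    [0, 0, 0, 0, 0, 0, 1],
  ],
)

```text
t: 18.63
eef_pos: [0.392, -0.3199, 0.0569]
ee_rot: [0.009, 0.681, 0.732, 0.002]
ft_force: [-0.5, 0.2, 0.3]
gripper_width: 0.0932
```

Request:
play_rows(
  increments=[
    [0, 0, 0, -6, -1, -10, 1],
    [0, 0, 0, -6, 0, -10, 1],
    [0, 0, 0, -3, 0, -8, 1],
    [0, 0, 0, 0, 0, 0, 1],
    [0, 0, 0, 0, 0, 0, 0.1],
  ],
)

```text
t: 19.05
eef_pos: [0.3852, -0.3196, 0.0279]
ee_rot: [0.01, 0.679, 0.734, 0.003]
ft_force: [0.4, 0.6, 0.8]
gripper_width: 0.0897
```

Request:
play_rows(
  increments=[
    [0, 0, 0, 0, 0, 0, 0.1],
    [0, 0, 0, 0, 0, 0, 0.1],
    [0, 0, 0, 0, 0, 0, 0.1],
    [0, 0, 0, 0, 0, 0, 0.1],
    [0, 0, 0, 0, 0, 0, 0.1],
  ],
)

```text
t: 19.47
eef_pos: [0.3882, -0.32, 0.0307]
ee_rot: [0.012, 0.678, 0.735, 0.004]
ft_force: [-2.1, 0.7, -0.2]
gripper_width: 0.0578
```

Request:
play_rows(
  increments=[
    [0, 0, 0, 0, 0, 0, 0.1],
    [0, 0, 0, 0, 0, 0, 0.1],
  ],
)

```text
t: 19.63
eef_pos: [0.3882, -0.3201, 0.0312]
ee_rot: [0.012, 0.678, 0.735, 0.004]
ft_force: [0.2, 0.3, -0.9]
gripper_width: 0.0559
```

Request:
play_rows(
  increments=[
    [0, 0, 0, 0, 0, 25, 0.1],
    [0, 0, 0, 0, 0, 35, 0.1],
    [0, 0, 0, 0, 0, 35, 0.1],
    [0, 0, 0, 10, 10, 35, 0.1],
    [0, 0, 0, 18, 28, 5, 0.1],
  ],
)

```text
t: 20.05
eef_pos: [0.4111, -0.285, 0.1685]
ee_rot: [0.009, 0.682, 0.732, 0.003]
ft_force: [0.7, -0.6, -1.7]
gripper_width: 0.0559
```

Request:
play_rows(
  increments=[
    [0, 0, 0, 22, 33, 0, 0.1],
    [0, 0, 0, 22, 33, 0, 0.1],
    [0, 0, 0, 22, 33, 0, 0.1],
    [0, 0, 0, 22, 33, 0, 0.1],
    [0, 0, 0, 22, 33, 0, 0.1],
  ],
)

```text
t: 20.47
eef_pos: [0.5239, -0.1167, 0.1737]
ee_rot: [0.013, 0.686, 0.728, 0.004]
ft_force: [0.4, -0.5, -1.7]
gripper_width: 0.056
```

Request:
play_rows(
  increments=[
    [0, 0, 0, 18, 34, 0, 0.1],
    [0, 0, 0, 18, 34, 0, 0.1],
    [0, 0, 0, 18, 34, 0, 0.1],
    [0, 0, 0, 18, 34, 0, 0.1],
    [0, 0, 0, 18, 34, 0, 0.1],
  ],
)

```text
t: 20.88
eef_pos: [0.6169, 0.0634, 0.1735]
ee_rot: [0.013, 0.685, 0.728, 0.004]
ft_force: [1.0, -0.1, -0.8]
gripper_width: 0.0558
```

Remaining: +35, +110.

Request:
play_rows(
  increments=[
    [0, 0, 0, 11, 34, 0, 0.1],
    [0, 0, 0, 11, 34, 0, 0.1],
    [0, 0, 0, 8, 24, 0, 0.1],
    [0, 0, 0, 2, 6, -25, 0.1],
    [0, 0, 0, 0, 0, -20, 0.1],
  ],
)

```text
t: 21.3
eef_pos: [0.6537, 0.1805, 0.1292]
ee_rot: [0.013, 0.681, 0.732, 0.009]
ft_force: [-1.1, -0.2, -2.2]
gripper_width: 0.0562
```

Request:
play_rows(
  increments=[
    [0, 0, 0, 0, 0, 0, 0.1],
  ],
)

```text
t: 21.38
eef_pos: [0.6517, 0.1819, 0.1256]
ee_rot: [0.012, 0.68, 0.733, 0.007]
ft_force: [-0.6, 0.1, -2.3]
gripper_width: 0.056
```

```bash
python3 w.py w8 | head -3;
```

```text
[0.6517 0.1819 0.1256] 21.38
blue (251, 29, 162, 265) (70, array([673.2, 143.1]), 134) (52, array([677.9, 125.8]), 145)
blue (284, 328, 76, 12) (70, array([658.7, 105.7]), 60) (52, array([661. ,  85.2]), 64)
```

View pics/w8.png

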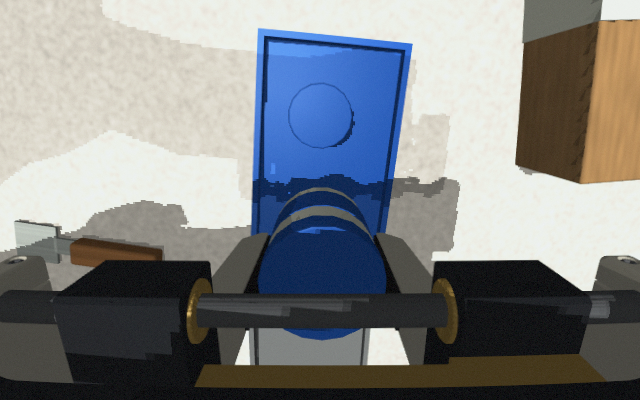

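The blue jar's lid is at (321,115), and the tray's +y rim runs (259,29)–(412,44).

```bash
python3 -c "
from h import *
s=robot.get_state()
print(np.round(1000*ray([(259,29),(412,44)],.018,'wrist',s),1),np.round(1000*ray([(321,115)],.057,'wrist',s),1),s['eef_pos'])"
```

```text
[[597.5 310.7]
 [716.4 309.8]] [[648.5 250.9]] [0.65205059 0.18167597 0.1269915 ]
```

Request:
play_rows(
  increments=[
    [0, 0, 0, 0, -5, -25, 0.1],
    [0, 0, 0, 0, -3, -30, 0.1],
    [0, 0, 0, 0, 0, -20, 0.1],
    [0, 0, 0, 0, 0, -6, 0.1],
    [0, 0, 0, 0, 0, 0, 0.1],
  ],
)

```text
t: 21.85
eef_pos: [0.6547, 0.1704, 0.0496]
ee_rot: [0.014, 0.681, 0.732, 0.009]
ft_force: [-0.1, -0.4, -0.9]
gripper_width: 0.0561
```

Request:
play_rows(
  increments=[
    [0, -0.5, 0, 0, 3, -7, 0.1],
    [0, 0, 0, 0, 0, -5, 0.1],
    [0, 0, 0, 0, 0, -3, 0.1],
    [0, 0, 0, 0, 0, -1, 0.1],
    [0, 0, 0, 0, 0, -1, 0.1],
  ],
)

```text
t: 22.27
eef_pos: [0.6576, 0.1732, 0.037]
ee_rot: [0.019, 0.682, 0.731, 0.016]
ft_force: [0.5, -0.1, -1.6]
gripper_width: 0.0559
```

Request:
play_rows(
  increments=[
    [0, 1.3, 0, -1, 0, 0, 0.1],
    [0, 0, 0, 0, 0, -1, 0.1],
    [0, 0, 0, 0, 0, -1, 0.1],
    [0, 0, 0, 0, 0, 0, 0.1],
  ],
)

```text
t: 22.6
eef_pos: [0.6572, 0.1739, 0.0364]
ee_rot: [0.011, 0.682, 0.731, 0.009]
ft_force: [-0.4, 0.1, -1.0]
gripper_width: 0.056
```

Request:
play_rows(
  increments=[
    [0, 0, 0, 0, 0, -2, 0.1],
    [0, 0, 0, 0, 0, -1.5, 0.1],
    [0, 0, 0, 0, 0, -1, 0.1],
    [0, 0, 0, 0, 0, 0, 0.85],
    [0, 0, 0, 0, 0, 0, 0.85],
  ],
)

```text
t: 23.02
eef_pos: [0.6578, 0.1743, 0.0371]
ee_rot: [0.012, 0.682, 0.731, 0.011]
ft_force: [0.1, 0.2, 0.1]
gripper_width: 0.0646
```

Request:
play_rows(
  increments=[
    [0, 0, 0, 0, 0, 0, 0.85],
    [0, 0, 0, 0, 0, 0, 0.85],
    [0, 0, 0, 0, 0, 0, 0.85],
    [0, 0, 0, 0, 0, 4, 0.9],
    [0, 0, 0, 0, 0, 20, 0.9],
  ],
)

```text
t: 23.43
eef_pos: [0.656, 0.174, 0.058]
ee_rot: [0.011, 0.682, 0.732, 0.009]
ft_force: [-0.5, 0.3, -1.1]
gripper_width: 0.083
```

Request:
play_rows(
  increments=[
    [0, 0, 0, 0, 0, 35, 0.9],
    [0, 0.8, 0, 0, 0, 38, 0.6],
    [0, 0.8, 0, 0, 0, 20, 0.55],
    [0, 0, 0, 0, 0, 0, 0.55],
  ],
)

```text
t: 23.77
eef_pos: [0.6556, 0.1735, 0.1566]
ee_rot: [0.0, 0.682, 0.732, -0.001]
ft_force: [0.2, 0.7, -0.1]
gripper_width: 0.0686
```

Request:
play_rows(
  increments=[
    [0, 0, 7, -20, -7, 0, 0.55],
    [0, 0, 7, -20, -7, 0, 0.55],
    [0, 0, 7, -20, -7, 0, 0.55],
    [0, 0, 7, -20, -7, 0, 0.55],
    [0, 0, 7, -20, -7, 0, 0.55],
  ],
)

```text
t: 24.18
eef_pos: [0.5561, 0.1403, 0.1569]
ee_rot: [0.003, 0.424, 0.906, 0.002]
ft_force: [-0.1, 0.5, -0.5]
gripper_width: 0.0513
```

Request:
play_rows(
  increments=[
    [0, 0, 7, -20, -7, 0, 0.55],
    [0, 0, 7, -20, -7, 0, 0.55],
    [0, 0, 7, -20, -7, 0, 0.55],
    [0, 0, 7, -20, -7, 0, 0.55],
    [0, 0, 7, -10, -4, 0, 0.55],
  ],
)

```text
t: 24.6
eef_pos: [0.4577, 0.1059, 0.1549]
ee_rot: [0.001, 0.125, 0.992, 0.002]
ft_force: [-1.3, -0.5, -1.1]
gripper_width: 0.0511
```

Request:
play_rows(
  increments=[
    [0, 0, 6, -5, 0, 0, 0.55],
    [0, 0, 3, 0, 0, 0, 0.55],
    [0, 0, 0, 0, 0, 0, 0.55],
  ],
)

```text
t: 24.85
eef_pos: [0.4481, 0.1038, 0.1541]
ee_rot: [-0.001, 0.039, 0.999, 0.002]
ft_force: [1.1, 0.2, -1.4]
gripper_width: 0.0514
```

```bash
python3 w.py w9 | head -1; python3 - <<'E'
from h import *
s=robot.get_state();print(s["q"],s["ee_rot"],s["gripper_width"])
im=cv2.imread("pics/w9.png")
for c in comps(masks(im)["brown"],200)[:3]:
    print(cv2.boundingRect(c),cv2.minAreaRect((ray(c,.015,"wrist",s)*1000).astype(np.float32)))
E
```

```text
[0.4481 0.1038 0.1541] 24.85
[-0.22149668  0.39382847 -0.16807995  2.24661065  0.12310822  0.51013158
  1.00471433] [-0.0011992   0.04076278  0.99916653  0.00178752] 0.05094883743613044
(317, 166, 22, 80) ((466.0151062011719, 108.65946197509766), (20.708749771118164, 79.94894409179688), 85.16365051269531)
```

View pics/w9.png

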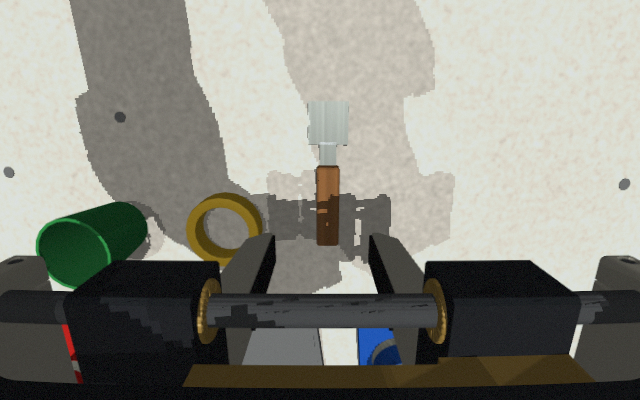

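The handle is at (327,205) and its axis matches the jaws (85.3°). The tape and cup are clear of the fingers. I go down to grip 12 mm bladewards of the handle's centre.

Request:
play_rows(
  increments=[
    [0, 0, 0, 3, 2, -25, 0.55],
    [0, 0, 0, 0, 0, -30, 0.55],
    [0, 0, 0, 0, 0, -30, 0.55],
    [0, 0, 0, 0, 0, -25, 0.55],
    [0, 0, 0, 0, 0, 0, 0.55],
  ],
)

```text
t: 25.32
eef_pos: [0.455, 0.1069, 0.0415]
ee_rot: [0.003, 0.048, 0.999, 0.004]
ft_force: [0.3, 0.4, -0.1]
gripper_width: 0.0511
```

Request:
play_rows(
  increments=[
    [-0.4, 0.3, 1, -1, 0, -14, 0.55],
    [0, 0, 0, 0, 0, -12, 0.55],
    [0, 0, 0, 0, 0, -8, 0.55],
    [0, 0, 0, 0, 0, -2, 0.55],
    [0, 0, 0, 0, 0, 0, 0.55],
  ],
)

```text
t: 25.73
eef_pos: [0.4551, 0.1074, 0.0052]
ee_rot: [0.001, 0.042, 0.999, -0.001]
ft_force: [0.7, -0.7, 0.9]
gripper_width: 0.0513
```

Request:
play_rows(
  increments=[
    [0, 0, 0, 0, 0, 0, 0.05],
    [0, 0, 0, 0, 0, 0, 0.05],
    [0, 0, 0, 0, 0, 0, 0.05],
    [0, 0, 0, 0, 0, 0, 0.05],
    [0, 0, 0, 0, 0, -1, 0.05],
  ],
  newtons=30,
)

```text
t: 26.15
eef_pos: [0.4568, 0.1076, 0.0075]
ee_rot: [0.003, 0.043, 0.999, -0.0]
ft_force: [-0.4, 1.2, 0.1]
gripper_width: 0.0223
```

Request:
play_rows(
  increments=[
    [0, 0, 0, 0, 0, 0, 0.05],
    [0, 0, 0, 0, 0, 0, 0.05],
    [0, 0, 0, 0, 0, 0, 0.05],
    [0, 0, 0, 0, 0, 0, 0.05],
  ],
)

```text
t: 26.48
eef_pos: [0.4569, 0.1075, 0.0079]
ee_rot: [0.003, 0.043, 0.999, -0.0]
ft_force: [0.4, -0.8, -1.0]
gripper_width: 0.0219
```

Request:
play_rows(
  increments=[
    [0, 0, 0, 0, 0, 20, 0.05],
    [0, 0, 0, 0, 0, 35, 0.05],
    [0, 0, 0, 0, 0, 35, 0.05],
    [0, 0, -5, 10, -5, 30, 0.05],
    [0, 0, -7, 18, -10, 0, 0.05],
  ],
)

```text
t: 26.9
eef_pos: [0.4796, 0.0934, 0.1303]
ee_rot: [-0.003, 0.146, 0.989, -0.001]
ft_force: [0.9, 0.1, -1.1]
gripper_width: 0.0217
```

Request:
play_rows(
  increments=[
    [0, 0, -7, 18, -12, 0, 0.05],
    [0, 0, -7, 18, -12, 0, 0.05],
    [0, 0, -7, 18, -12, 0, 0.05],
    [0, 0, -7, 18, -12, 0, 0.05],
    [0, 0, -7, 18, -12, 0, 0.05],
  ],
)

```text
t: 27.32
eef_pos: [0.5731, 0.0314, 0.1345]
ee_rot: [-0.0, 0.445, 0.896, 0.001]
ft_force: [-0.2, -0.2, -0.9]
gripper_width: 0.0215
```

Request:
play_rows(
  increments=[
    [0, 0, -7, 18, -12, 0, 0.05],
    [0, 0, -7, 18, -12, 0, 0.05],
    [0, 0, -7, 14, -12, 0, 0.05],
    [0, 0, -6, 8, -9, 0, 0.05],
    [0, 0, 0, 0, 0, 0, 0.05],
  ],
)

```text
t: 27.73
eef_pos: [0.6359, -0.0192, 0.1337]
ee_rot: [0.001, 0.65, 0.76, 0.001]
ft_force: [-0.1, -1.1, -0.8]
gripper_width: 0.0217
```

```bash
python3 w.py w10 | head -1; python3 - <<'E'
from h import *
s=robot.get_state();print(s["ee_rot"],s["gripper_width"])
E
```

```text
[ 0.6359 -0.0192  0.1337] 27.73
[2.57765197e-04 6.47536534e-01 7.62033870e-01 8.66498038e-04] 0.021387671968257464
```

View pics/w10.png

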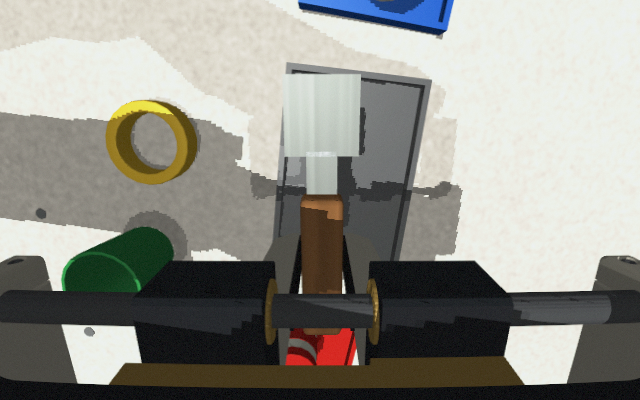

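The knife is held straight. The grey tray's +y rim runs (288,63)–(432,80), and the handle/blade junction is at (322,195).

```bash
python3 -c "
from h import *
s=robot.get_state();z=s['eef_pos'][2]
print(np.round(1000*ray([(288,63),(432,80)],.018,'wrist',s),1),np.round(1000*ray([(322,197)],z+.010,'wrist',s),1),np.round(1000*ray([(285,75),(360,74)],z-.003,'wrist',s),1),s['eef_pos'])"
```

```text
[[590.8  86.2]
 [708.6  92.8]] [[630.2  13.2]] [[603.1  67.5]
 [639.   73.9]] [ 0.63486791 -0.01819733  0.13346464]
```

Request:
play_rows(
  increments=[
    [0, 0, -4, 9, -2, 0, 0.05],
    [0, 0, -2.5, 7, -2, 0, 0.05],
    [0, 0, 0, 0, 0, -30, 0.05],
    [0, 0, 0, 0, 0, -30, 0.05],
    [0, 0, 0, 0, 0, 0, 0.05],
  ],
)

```text
t: 28.2
eef_pos: [0.6477, -0.0173, 0.0726]
ee_rot: [-0.001, 0.683, 0.731, 0.002]
ft_force: [-1.1, -0.4, -0.2]
gripper_width: 0.0216
```

Request:
play_rows(
  increments=[
    [0, 0, -0.7, 3, -3, -12, 0.05],
    [0, 0, 0, 0, -1, -15, 0.05],
    [0, 0, 0, 0, 0, -12, 0.05],
    [0, 0, 0, 0, 0, -6, 0.05],
    [0, 0, 0, 0, 0, 0, 0.05],
  ],
)

```text
t: 28.62
eef_pos: [0.6496, -0.0191, 0.0272]
ee_rot: [-0.002, 0.684, 0.729, 0.002]
ft_force: [0.2, -0.3, -0.0]
gripper_width: 0.0219
```

Request:
play_rows(
  increments=[
    [0, 0, 0, 2, 0, -6, 0.05],
    [0, 0, 0, 0, 0, -5, 0.05],
    [0, 0, 0, 0, 0, -3, 0.05],
    [0, 0, 0, 0, 0, -2, 0.05],
    [0, 0, 0, 0, 0, -1, 0.05],
  ],
)

```text
t: 29.03
eef_pos: [0.6531, -0.0188, 0.0124]
ee_rot: [-0.002, 0.684, 0.73, 0.003]
ft_force: [-5.0, -0.5, 20.3]
gripper_width: 0.0218
```

Request:
play_rows(
  increments=[
    [0, 0, 0, 0, 0, 0.5, 0.05],
    [0, 0, 0, 0, 0, 0, 0.5],
    [0, 0, 0, 0, 0, 0, 0.5],
    [0, 0, 0, 0, 0, 0, 0.5],
    [0, 0, 0, 0, 0, 0, 0.5],
  ],
)

```text
t: 29.45
eef_pos: [0.6541, -0.019, 0.0144]
ee_rot: [-0.001, 0.684, 0.73, 0.004]
ft_force: [-0.7, -1.0, 0.3]
gripper_width: 0.0432
```

Request:
play_rows(
  increments=[
    [0, 0, 0, 0, 0, 4, 0.5],
    [0, 0, 0, 0, 0, 20, 0.5],
    [0, 0, 0, 0, 0, 38, 0.5],
    [0, 0, 0, 0, 0, 38, 0.5],
    [0, 0, 0, 0, 0, 38, 0.5],
  ],
)

```text
t: 29.87
eef_pos: [0.648, -0.0188, 0.1484]
ee_rot: [-0.006, 0.684, 0.73, -0.002]
ft_force: [0.3, -0.2, 0.1]
gripper_width: 0.0466
```

Request:
play_rows(
  increments=[
    [0, 0, 0, -35, 0, 15, 0.5],
    [0, 0, 0, -38, 0, 10, 0.5],
    [0, 0, 0, -38, -10, 0, 0.5],
    [0, 0, 0, -38, -10, 0, 0.5],
    [0, 0, 0, -30, -10, 0, 0.5],
  ],
)

```text
t: 30.28
eef_pos: [0.4739, -0.047, 0.1845]
ee_rot: [0.001, 0.682, 0.731, 0.006]
ft_force: [0.0, 0.2, 0.3]
gripper_width: 0.0469
```

Request:
play_rows(
  increments=[
    [0, 0, 0, 0, -35, 10, 0.5],
    [0, 0, 0, 0, -35, 10, 0.5],
    [0, 0, 0, 0, -35, 0, 0.5],
    [0, 0, 0, 0, -35, 0, 0.5],
    [0, 0, 0, 0, 0, 0, 0.5],
  ],
)

```text
t: 30.7
eef_pos: [0.4634, -0.1917, 0.2082]
ee_rot: [0.0, 0.681, 0.733, 0.006]
ft_force: [-0.1, 0.1, 0.2]
gripper_width: 0.0467
```

```bash
python3 - <<'E'
from h import *
t=robot.capture("top");si=robot.capture("side");cv2.imwrite("pics/t11f.png",t);cv2.imwrite("pics/s11f.png",si)
cv2.imwrite("pics/t11.png",np.vstack([cv2.resize(t[110:270,190:490],None,fx=2,fy=1.85),cv2.resize(si[120:340,250:470],(600,300))]))
for k in("yellow","green"):
    for c in comps(masks(t)[k],100)[:2]:print(k,cv2.minAreaRect((ray(c,.018,"top")*1000).astype(np.float32))[0])
h=comps(masks(t)["brown"],60)
for c in h: 
    r=cv2.minAreaRect((ray(c,.018,"top")*1000).astype(np.float32))
    if 550<r[0][0]<750: print(r)
E
```

```text
yellow (479.97369384765625, 3.4970436096191406)
green (479.7925720214844, -112.27539825439453)
((560.964599609375, 834.8772583007812), (70.33348846435547, 44.72222137451172), 16.960817337036133)
((651.2306518554688, -29.278606414794922), (22.12696075439453, 76.93126678466797), 3.4020681381225586)
```

View pics/t11.png

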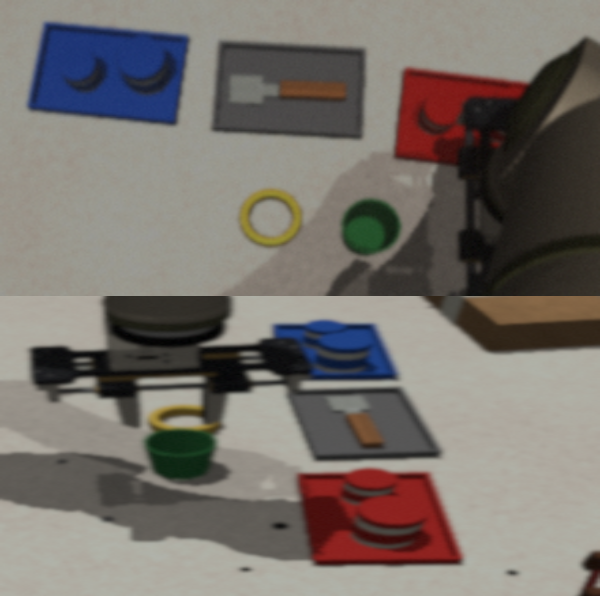

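The final picture shows every container upright in its tray. The knife lies flat inside the grey tray, with the handle at (651,−29) against a tray centre near (651,0). Tape and cup are within about 2 mm of their start positions, and the gripper is clear.

```bash
python3 -c "
from bench import robot
print(robot.hand_in())"
```

```text
the job is handed in; nothing more can be done
None
```

The job is done and handed in at about 31 s of the 128 s allowed; no verdict was reported.

- **Paints:** the last top and side pictures show the red pot and jar upright in the red tray, and the blue pot and jar upright in the blue tray.
- **Knife:** it lies flat inside the grey tray. The handle measured at (651, −29) mm, about 29 mm from the tray's middle along its y and near 0 along its x.
- **Bystanders:** the tape roll and the cup measured within about 2 mm of where they started.
- **Gripper:** it was open and clear of everything, about 0.2 m above the table.

**Disagreements:**
- The tray centres differed by 3–6 mm between the cameras.
- The arm drifted a few mm (up to 16 mm) on descents. I corrected for this where it mattered. The blue pot was still dragged about 8 mm as the jaws closed on it, before it was lifted.
- The knife was pressed onto the tray floor with about 20 N before release, below the 40 N limit.

I judged uprightness and flatness by eye from the pictures, not by measuring angles.

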